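Right the film cassette and hold the loader's tensioner back

TASK

The film cassette has fallen over: stand it upright, cap up, on the blue pad and let go of it. Then push the loader's sprung tensioner arm back past its click, until its red pointer is over the green band, and finish while still holding it there with the gripper, short of the stop, so that I can drop the cassette into the well. Leave the other things on the bench where they are.

Things in the scene. Friction and masses are not known exactly. Their poses are not given: they have to be found in the camera images.
- cassette: Loose film cassette, 0.13 to 0.25 kg: a square block 46 x 46 mm, 84 mm tall, black with a 16 mm deep orange cap at its top end and a small knob 8 mm high on the cap (grip the block's sides). Origin: centre of its underside (the black end); its z axis runs from there to the cap. It starts lying on a long face, cap end pointing roughly away from the robot.
- pad: Square blue pad with a white border line, fixed to the table, 130 x 130 mm and 4 mm thick. Origin: centre of its underside, x and y along its edges, z up.
- loader: Film loader, fixed: grey base plate 250 (x) x 230 (y) x 12 mm, origin at the centre of its underside, z up. On it: the tensioner arm with its roller, a brass pawl 43 mm high, a shallow square well with a rim to 20 mm, a black supply spool with spindle 56 mm high, a red stop pin 46 mm high, and a green holding band painted near one edge.
- tension_arm (a joint): Swing of the sprung tensioner arm, rad: 0 at rest (arm over the edge of the well), grows as the arm is pushed back, clockwise seen from above; hard stop at 0.85. The red pointer at the arm's end is over the green band from 0.50 to 0.74. A spring drives it back towards 0: about 3 N at the roller at rest, 6 to 9 N in the band, so it stays in the band only while held.
- roller_top (a point): Top centre of the arm's white upright roller: 24 mm in diameter, 70 mm tall, from 41 to 111 mm above the table (its top is the highest part of the loader); it stands on the arm 120 mm from the pivot. It may be gripped from above or pushed from the side.
- pivot_point (a point): The arm's pivot on the loader, 36 mm above the table: the arm turns about the vertical through it, the roller's axis stays 120 mm from it. At 0.38 rad a tooth on the arm clicks past the sprung brass pawl beside the pivot (up to 3 N more at the roller, between 0.27 and 0.38); by 0.50 it is past. Let go beyond the click, the arm falls back out of the green band, to about 0.45 against the pawl or all the way home.
- chem_bottle: Bystander, leave it alone: amber chemical bottle, 68 mm wide, 130 tall. Origin: centre of its underside.
- beaker: Bystander, leave it alone: clear beaker, 74 mm wide, 95 tall. Origin: centre of its underside.
- jar: Bystander, leave it alone: green glass jar, 72 mm wide, 80 tall. Origin: centre of its underside.
- loupe: Bystander, leave it alone: black loupe, 48 mm wide, 42 tall. Origin: centre of its underside.
- film_tin: Bystander, leave it alone: flat round aluminium film tin, 54 mm wide, 22 tall. Origin: centre of its underside.
- brush: Bystander, leave it alone: dusting brush, 160 mm long, lying. Origin: middle of its length, at its underside.
There are look-alikes about, which are no part of the job. What is meant by the pad is not pink, and is the smaller of those in its own colour.

How it is judged:
By the outcome, as a careful person would: the job done as asked, in the order asked, and still so for the second after the job is handed in, while the arm keeps its last pose, push and grip.
It also fails if it takes over 67 s, if anything falls off the work surface, if the arm or the gripper's body presses on something with over 40 N, if the wrist force passes 120 N, or if a joint passes its speed limit or range.

ROBOT

A 7-joint arm with a two-finger parallel gripper is mounted at the origin on the work surface. World frame = base frame: x ahead of the robot, y to its left, z up, the work surface at z = 0. Lengths are in m, angles in rad, forces in N, time in s.
With the tool pointing down it reaches from about 0.4 to 0.85 m from the base axis. Payload 10.4 kg.
Tool frame: the origin (TCP) lies at the very end of the fingers, on their centre line; the grasp point (between the pads) lies 19 mm behind it (manip.grip_point_offset is the z of the grasp point in the tool frame, in m); z points along the fingers, y is the direction in which the jaws open and shut (so a half turn about z gives the same grasp; the last joint's range is limited). The gripper opens to 85 mm and grips with 20 to 120 N. Pads are 22 mm wide; open, the fingers measure 114 mm over their backs; the gripper's body (76 mm by 85 mm) begins 54 mm behind the grasp point. The pads swing forward as they close: fully open they stand 13 mm farther back than shut.
Start: joints at [1.32, 0.332, -0.065, 1.46, 0.022, 1.35, -0.088], TCP at [0.141, -0.609, 0.203] pointing down, gripper open.
Joint ranges: [-2.6, 2.6], [-0.5, 2.12], [-1.47, 1.34], [0.16, 2.42], [-1.27, 4.41], [0.06, 2.06], [-2.6, 2.6]. Speed limits (rad/s): [2.22, 2.22, 2.79, 2.79, 3.14, 3.14, 3.14].

INTERFACE

Orientations are given as a unit quaternion [x, y, z, w].
In Python, from workcell import manip, camera, get_calibration, hand_in gives the robot as it stands.
- The arm moves only by the shell command python3 -m pendant 'ROWS' [FORCE]. ROWS is JSON, a list of rows, each a list of 5 numbers: the shift along the tool's x, y, z in units of 40 mm (1.0 is 40 mm), then the turn about the tool's z in units of 6 degrees (1.0 is 6 degrees), then the closure, from 0 (fully open) to 1 (shut). A call has 1 to 5 rows; each row is the pose to reach, as a shift and turn from the pose commanded when the call began, along the tool's axes at that moment; what a row does not reach only later rows make up. A row lasts 1/8 s, in which the tool goes at most 62.5 mm and 10.7 degrees, less where a joint would pass 70% of its speed; a pose out of reach is approached as far as the arm can. A call with a gripper value outside its range is refused whole. The fingers move at their own pace and stop on an object; FORCE is the grip in N (left out, the last holds). Time passes only in rows, so rows that repeat a pose let the fingers close. It gives the time, the measured TCP pose, the force and the opening at its end, in the units of the state.
- manip.get_obs(): the state, without advancing time (a new reading comes with each control period).
- camera(name): name is "side" or "top" or "wrist"; returns (picture, depth): 384x512x3 uint8, red, green, blue; 384x512 float32, m along the optical axis (not along the pixel's ray), 0 where there is no reading.
- get_calibration(name): a dict with "vfov" (degrees; the focal length in pixels is half the picture's height over the tangent of half this angle, whatever the lens; pixels are square), "cx", "cy" (the principal point, pixels), "position" and "rotation" of the camera in the world. Camera axes: x right, y down, z forward; pixel columns grow to the right and rows downward; lengths in m; the calibration is good to about 2 mm. A picture is of the moment at which its call begins: read the wrist's pose just before it. get_calibration takes no time and is no camera call; for the wrist camera it gives the pose at the moment of the call.
- hand_in(): hands the job in, once; it reports no verdict.
The state is a dict: "clock": time; "joint_pos": joint angles; "joint_velocities": joint speeds; "tau": joint torques, N m; "position": TCP position; "ee_rot": TCP orientation; "ft_force": force on the tool from outside, world axes, zero at the start; "torque": the same for the moment, N m; "grip_width": opening from 0.0 (shut) to 1.0 (fully open).
Only numpy, scipy, OpenCV 4.12 (cv2) and the standard library are available. Lean on these libraries where they do the work, as an engineer would, in place of code of your own. Each camera call takes 0.05 s, during which the arm holds its last target.

## Working session

There is one attempt and no reset: what is moved stays moved. The work goes in short steps, Python scripts to look and compute and a shell command to move; the robot and the scene stay as the last step left them, time stands still between calls to the robot, and variables do not carry over. Pictures are saved under pics/ and viewed, and the job is handed in when it is done.

```bash
ls; mkdir -p pics; python3 - <<'E'
from workcell import manip, camera, get_calibration
import cv2
print(manip.get_obs())
for n in ("side","top","wrist"):
    c=get_calibration(n); print(n,c)
    p,d=camera(n); cv2.imwrite(f"pics/{n}0.png",p[:,:,::-1])
    import numpy as np; np.savez(f"pics/{n}0.npz",p=p,d=d,R=c['rotation'],t=c['position'],f=192/np.tan(np.radians(c['vfov']/2)),cx=c['cx'],cy=c['cy'])
print(manip.grip_point_offset)
E
```

```text
pics
{'clock': 0.0, 'joint_pos': array([ 1.32041254,  0.33288686, -0.06469457,  1.46094341,  0.02158428,
        1.34989017, -0.08847821]), 'joint_velocities': array([ 0.00044795, -0.00050013, -0.00070593, -0.0005351 ,  0.00126696,
        0.00091361,  0.00100241]), 'tau': array([ 6.26813835e-04, -6.25439930e+01,  4.94146929e-02, -3.91615677e+01,
        1.61755364e-02,  9.69998713e-03,  3.10301493e-05]), 'position': array([ 0.14103866, -0.60845285,  0.20230558]), 'ee_rot': array([ 9.93519126e-01,  1.13662807e-01, -1.07414442e-04, -7.08422705e-04]), 'ft_force': array([-0.18548075, -0.70779977,  0.40755922]), 'torque': array([ 0.01273684, -0.05201369,  0.07034399]), 'grip_width': 0.9988616136643124}
side {'vfov': 54.48276473368638, 'cx': 260.20369920849356, 'cy': 196.96073748141305, 'position': array([-0.0999369 ,  0.70260697,  0.67198941]), 'rotation': array([-0.31782222,  0.81767559, -0.44492344,  0.18010776])}
top {'vfov': 48.793684760643465, 'cx': 260.60278939223696, 'cy': 191.42167831027365, 'position': array([0.40985578, 0.02881715, 1.38611435]), 'rotation': array([-0.69920263,  0.71359346, -0.03215731,  0.02942729])}
wrist {'vfov': 66.49637030733068, 'cx': 257.29992649000474, 'cy': 191.8581280625643, 'position': array([ 0.2173826 , -0.59096909,  0.3730456 ]), 'rotation': array([ 0.77327097, -0.61484971, -0.09734248,  0.12056653])}
-0.0187
```

View pics/top0.png

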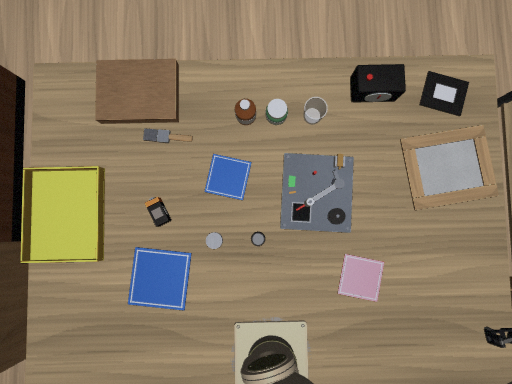

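View pics/side0.png

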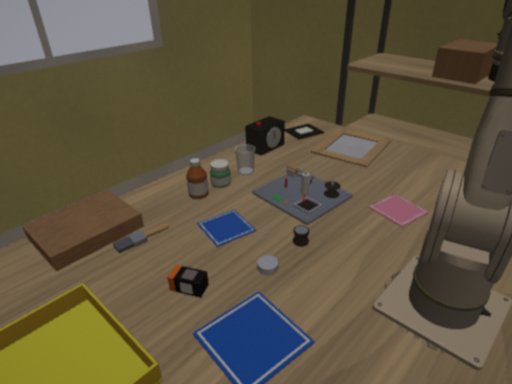

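View pics/wrist0.png

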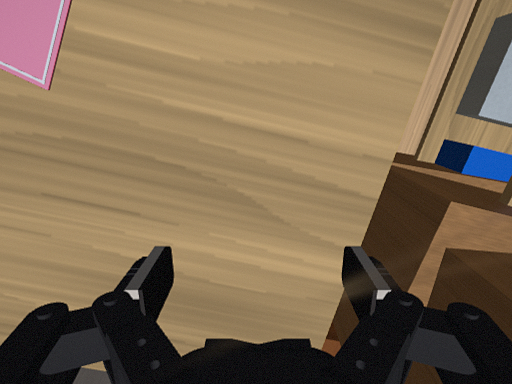

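```bash
cat > h.py <<'E'
import numpy as np, cv2
from scipy.spatial.transform import Rotation as Ro
def load(n): return dict(np.load(f"pics/{n}.npz"))
def snap(n,tag):
    from workcell import camera,get_calibration
    c=get_calibration(n); p,d=camera(n); cv2.imwrite(f"pics/{tag}.png",p[:,:,::-1])
    np.savez(f"pics/{tag}.npz",p=p,d=d,R=c['rotation'],t=c['position'],f=192/np.tan(np.radians(c['vfov']/2)),cx=c['cx'],cy=c['cy'])
    return load(tag)
def ray(v,uv):
    uv=np.atleast_2d(uv).astype(float)
    r=np.c_[(uv[:,0]-v['cx'])/v['f'],(uv[:,1]-v['cy'])/v['f'],np.ones(len(uv))]
    return Ro.from_quat(v['R']).apply(r)
def onz(v,uv,z):
    r=ray(v,uv); return v['t']+r*((z-v['t'][2])/r[:,2])[:,None]
def pts(v):
    vv,uu=np.mgrid[:384,:512]; r=ray(v,np.c_[uu.ravel(),vv.ravel()])
    return (v['t']+r*v['d'].reshape(-1,1)).reshape(384,512,3)
def pix(v,X):
    q=Ro.from_quat(v['R']).inv().apply(np.atleast_2d(X)-v['t']); return np.c_[q[:,0]/q[:,2]*v['f']+v['cx'],q[:,1]/q[:,2]*v['f']+v['cy']]
def crop(v,x0,y0,x1,y1,s,name): cv2.imwrite(f"pics/{name}.png",cv2.resize(v['p'][y0:y1,x0:x1,::-1],None,fx=s,fy=s,interpolation=cv2.INTER_CUBIC))
E
python3 - <<'E'
from h import *
v=load("top0"); P=pts(v)
for n,(u,w) in dict(table=(200,330),cass=(158,205),smallpad=(228,177),bigpad=(160,279),plate=(345,215),roller=(310,202)).items(): print(n,P[w,u])
hsv=cv2.cvtColor(v['p'],cv2.COLOR_RGB2HSV)
m=cv2.inRange(hsv,(105,120,60),(125,255,255))
for c in cv2.findContours(m,0,2)[0]:
    if cv2.contourArea(c)>200:
        r=cv2.minAreaRect(c); b=onz(v,cv2.boxPoints(r),.004); print(r,b.mean(0),np.linalg.norm(b[0]-b[1]),np.linalg.norm(b[1]-b[2]), np.degrees(np.arctan2(*(b[1]-b[0])[[1,0]])))
# cassette by height
roi=np.zeros((384,512),bool); roi[185:235,135:185]=1
m=roi&(P[:,:,2]>.03)
q=P[m][:,:2]; r=cv2.minAreaRect(q.astype(np.float32)*1000); print('cass',r, cv2.boxPoints(r),P[m][:,2].mean())
o=roi&(hsv[:,:,0]<20)&(hsv[:,:,1]>170)&(hsv[:,:,2]>120)&(P[:,:,2]>.02); print('orange',P[o].mean(0),o.sum())
# loader top
roi[:]=0; roi[145:240,270:365]=1
m=roi&(P[:,:,2]>.095); print('roller',P[m].mean(0),m.sum())
m=roi&(P[:,:,2]>.007); r=cv2.minAreaRect(P[m][:,:2].astype(np.float32)*1000); print('plate',r)
crop(v,270,145,365,240,6,"c_loader"); crop(v,130,150,260,245,6,"c_cass")
E
```

```text
table [ 0.08931673  0.2256174  -0.00535638]
cass [0.49051658 0.34913654 0.04189789]
smallpad [ 0.58089667  0.1287647  -0.00126604]
bigpad [0.25434352 0.35154354 0.00424835]
plate [ 0.44761266 -0.25078873  0.00774704]
roller [ 0.48618256 -0.12579373  0.109838  ]
((159.21719360351562, 278.2081298828125), (56.73624038696289, 57.99972152709961), 6.911227226257324) [0.25742086 0.35409777 0.004     ] 0.18374845109933052 0.18391776647006075 -6.664391780638402
((227.60108947753906, 176.4350128173828), (39.25699996948242, 38.83213806152344), 12.264774322509766) [0.58240164 0.12965879 0.004     ] 0.12840831452205526 0.12972828363943914 -12.753601064108786
cass ((425.78485107421875, 218.50338745117188), (370.13812255859375, 89.0854721069336), 71.6671371459961) [[325.2918    56.8378  ]
 [409.85577   28.817139]
 [526.2779   380.16898 ]
 [441.71393  408.18964 ]] 0.07881268860987026
orange [0.50349809 0.37346766 0.0459613 ] 2
roller [ 0.456112   -0.06229664  0.62603433] 89
plate ((522.6627197265625, -149.0854949951172), (333.4851379394531, 257.4619445800781), 84.70915985107422)
```

View pics/c_loader.png

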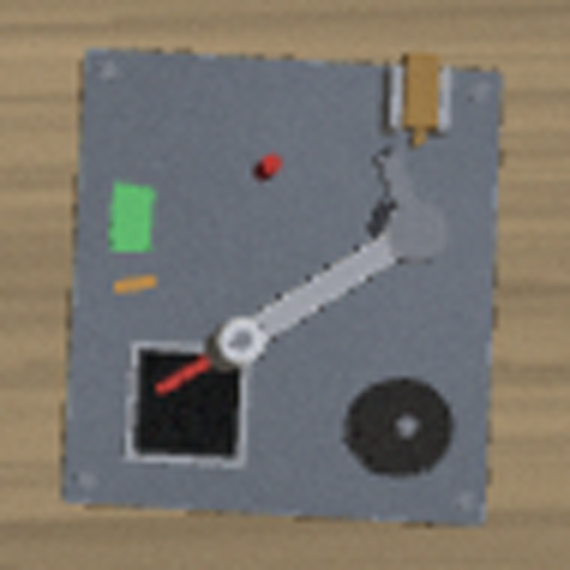

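View pics/c_cass.png

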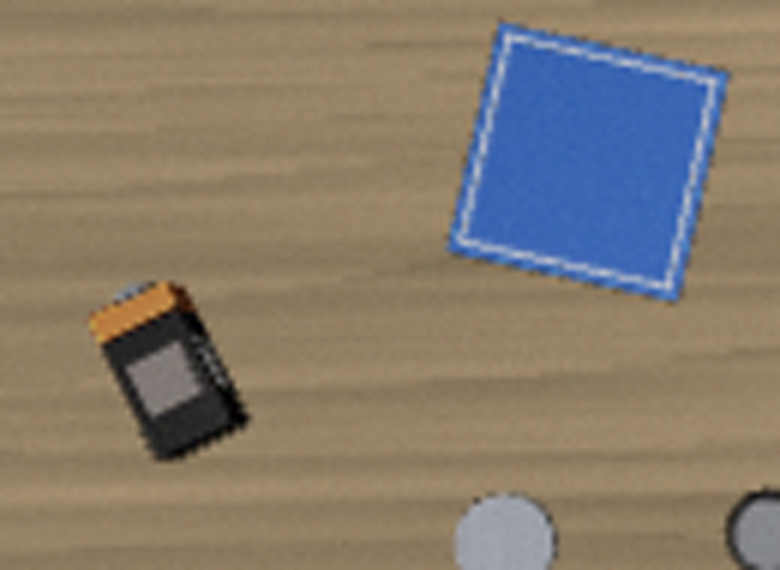

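```bash
cat >> h.py <<'E'
def to(x,y,z,yaw=None):
    from workcell import manip
    o=manip.get_obs(); R=Ro.from_quat(o['ee_rot']); M=R.as_matrix(); d=R.inv().apply(np.array([x,y,z])-o['position'])/.04
    y0=np.degrees(np.arctan2(M[1,0],M[0,0])); t=0 if yaw is None else -((yaw-y0+180)%360-180)/6
    print('t',round(o['clock'],2),'pos',o['position'].round(4),'yaw',y0.round(2),'F',o['ft_force'].round(1),'w',round(o['grip_width'],3),'j',o['joint_pos'].round(2)); print('ROW',d.round(3),round(t,3))
E
python3 - <<'E'
from h import *
v=load("top0")
C=lambda a,b:(130+a/6-.4,150+b/6-.4)
k=onz(v,[C(90,320),C(168,282),C(240,423),C(162,462)],.046)
print(k, np.linalg.norm(np.diff(k,axis=0),axis=1),k.mean(0)); a=k[:2].mean(0)-k[2:].mean(0); print(np.degrees(np.arctan2(a[1],a[0])))
L=lambda a,b:(270+a/6-.4,145+b/6-.4)
print('roller',onz(v,[L(242,340)],.111),'pivot',onz(v,[L(415,232)],.042),'plate',onz(v,[L(85,50),L(500,72),L(484,522),L(62,500)],.012),'green',onz(v,[L(133,217)],.012),'stop',onz(v,[L(262,168)],.046))
to(.45,-.3,.25,26);
E
```

```text
[[0.4976875  0.39057028 0.046     ]
 [0.51697429 0.34944213 0.046     ]
 [0.44179629 0.31154329 0.046     ]
 [0.42218125 0.3525291  0.046     ]] [0.04542582 0.08419058 0.04543772] [0.46965983 0.3510212  0.046     ]
26.746633703026024
roller [[ 0.48833343 -0.12551967  0.111     ]] pivot [[ 0.54828596 -0.2277548   0.042     ]] plate [[ 0.65516478 -0.05640594  0.012     ]
 [ 0.63844795 -0.28324403  0.012     ]
 [ 0.39355703 -0.26493288  0.012     ]
 [ 0.41002848 -0.03780666  0.012     ]] green [[ 0.56268196 -0.08021165  0.012     ]] stop [[ 0.58372747 -0.14683502  0.046     ]]
t 0.15 pos [ 0.1411 -0.6085  0.2025] yaw 13.05 F [-0.1 -0.  -0.8] w 1.001 j [ 1.32  0.33 -0.06  1.46  0.02  1.35 -0.09]
ROW [ 9.265 -5.772 -1.181] -2.158
```

```bash
python3 -m pendant '[[9.3,-5.8,-1.2,-2.2,0],[9.3,-5.8,-1.2,-2.2,0],[9.3,-5.8,-1.2,-2.2,0],[9.3,-5.8,-1.2,-2.2,0],[9.3,-5.8,-1.2,-2.2,0]]' 20; python3 -c "
from h import *
to(.43,.33,.22,26.5)"
```

```text
clock: 0.78
position: [0.3619, -0.3875, 0.2373]
ee_rot: [0.974, 0.227, -0.0, 0.0]
ft_force: [0.8, -0.9, 0.1]
grip_width: 0.999
t 0.78 pos [ 0.3619 -0.3875  0.2373] yaw 26.24 F [ 0.8 -0.9  0.1] w 0.999 j [ 1.01  0.12 -0.3   1.65  0.04  1.38 -0.41]
ROW [  9.46  -15.337   0.428] -0.043
```

```bash
python3 -m pendant '[[6.3,-5,-0.3,0,0],[6.3,-5,-0.3,0,0],[6.3,-5,-0.3,0,0],[9.4,-15.3,0,0,0],[9.4,-15.3,0,0,0]]'; python3 -m pendant '[[0,0,0,0,0]]' ; python3 -c "
from h import *
to(.43,.33,.22,26.5)"
```

```text
clock: 1.4
position: [0.4376, -0.0927, 0.2423]
ee_rot: [0.974, 0.227, -0.0, 0.0]
ft_force: [0.9, 0.6, 0.9]
grip_width: 1.001
clock: 1.52
position: [0.438, -0.0901, 0.2428]
ee_rot: [0.973, 0.231, 0.0, 0.0]
ft_force: [-0.5, -0.8, 0.1]
grip_width: 0.996
t 1.52 pos [ 0.438  -0.0901  0.2428] yaw 26.69 F [-0.5 -0.8  0.1] w 0.996 j [ 0.72 -0.06 -0.58  1.81 -0.03  1.38 -0.96]
ROW [ 4.539 -9.474  0.564] 0.031
```

```bash
python3 -m pendant '[[4.5,-9.5,0.5,0,0],[4.5,-9.5,0.5,0,0],[4.5,-9.5,0.5,0,0],[4.5,-9.5,0.5,0,0],[4.5,-9.5,0.5,0,0]]';  python3 -m pendant '[[0,-2.4,0,0,0],[0,-2.4,0,0,0],[0,-2.4,0,0,0]]' ; python3 -c "
from h import *
to(.43,.33,.22,26.5); v=snap('wrist','w1');to(.43,.33,.22,26.5)"
```

```text
clock: 2.15
position: [0.4332, 0.218, 0.2277]
ee_rot: [0.974, 0.226, 0.0, 0.0]
ft_force: [1.4, -0.2, 0.0]
grip_width: 1.001
clock: 2.52
position: [0.3891, 0.3052, 0.2275]
ee_rot: [0.973, 0.229, -0.0, -0.0]
ft_force: [0.5, -0.2, -0.7]
grip_width: 0.998
t 2.52 pos [0.3891 0.3052 0.2275] yaw 26.5 F [ 0.5 -0.2 -0.7] w 0.998 j [ 0.24  0.13 -1.06  1.72  0.12  1.36 -1.95]
ROW [ 1.191 -0.099  0.188] -0.001
t 2.58 pos [0.3904 0.3034 0.2274] yaw 26.33 F [-0.2 -0.3  0.5] w 1.002 j [ 0.24  0.13 -1.06  1.72  0.12  1.36 -1.95]
ROW [ 1.183 -0.157  0.184] -0.028
```

View pics/w1.png

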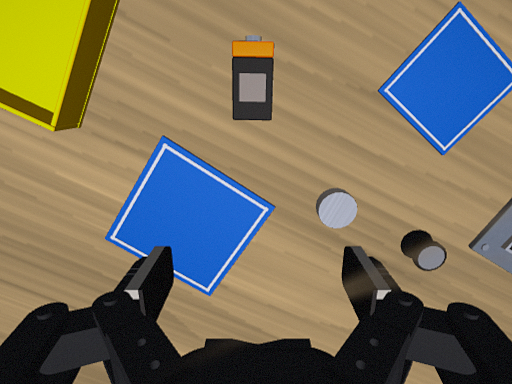

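```bash
python3 -c "
from h import *
v=load('w1'); crop(v,200,20,300,140,5,'w1c')
k=onz(v,[(232,40.5),(274,40.5),(272,119),(233,119)],.046); print(k,np.linalg.norm(np.diff(k,axis=0),axis=1),k.mean(0),k[:2].mean(0))
a=k[:2].mean(0)-k[2:].mean(0); print(np.degrees(np.arctan2(a[1],a[0])))"
```

```text
[[0.49965309 0.39147319 0.046     ]
 [0.5198972  0.35073143 0.046     ]
 [0.44545688 0.31471431 0.046     ]
 [0.42514071 0.35555679 0.046     ]] [0.04549412 0.08269579 0.04561638] [0.47253697 0.35311893 0.046     ] [0.50977514 0.37110231 0.046     ]
25.777225850376965
```

View pics/w1c.png

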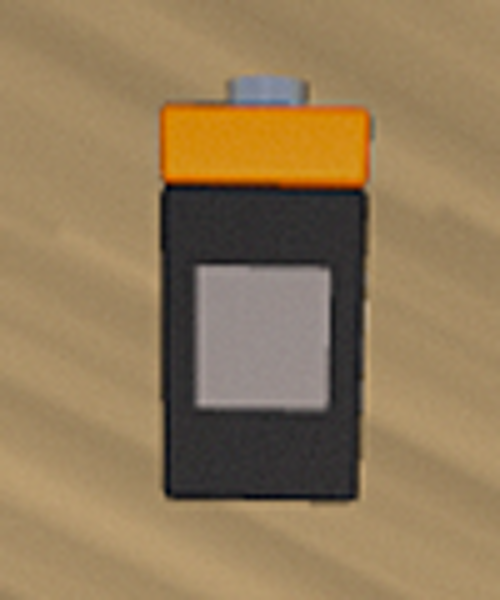

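```bash
python3 -m pendant '[[3.2,0,0,0,0],[3.2,0,0,0,0],[3.2,0,0,0,0],[3.2,0,1.5,0,0],[3.2,0,3,0,0]]';  python3 -c "
from h import *
to(.504,.369,.005,26.2)"
```

```text
clock: 3.2
position: [0.5063, 0.3582, 0.1065]
ee_rot: [0.974, 0.226, 0.001, 0.0]
ft_force: [0.8, -0.1, 0.2]
grip_width: 1.001
t 3.2 pos [0.5063 0.3582 0.1065] yaw 26.14 F [ 0.8 -0.1  0.2] w 1.001 j [ 0.01  0.57 -0.95  1.56  0.48  1.26 -2.13]
ROW [ 0.064 -0.271  2.538] -0.01
```

```bash
python3 -m pendant '[[0.05,-0.27,0.8,0,0],[0.05,-0.27,1.7,0,0],[0.05,-0.27,2.3,0,0],[0.05,-0.27,2.5,0,0]]';  python3 -c "
from h import *
to(.504,.369,.005,26.2); snap('wrist','w2')"
```

```text
clock: 3.7
position: [0.5024, 0.3689, 0.0066]
ee_rot: [0.974, 0.226, -0.001, 0.001]
ft_force: [0.3, 0.5, 0.1]
grip_width: 1.0
t 3.7 pos [0.5024 0.3689 0.0066] yaw 26.18 F [0.3 0.5 0.1] w 1.0 j [-0.06  0.68 -0.88  1.62  0.57  1.11 -2.2 ]
ROW [0.036 0.016 0.041] -0.003
```

View pics/w2.png

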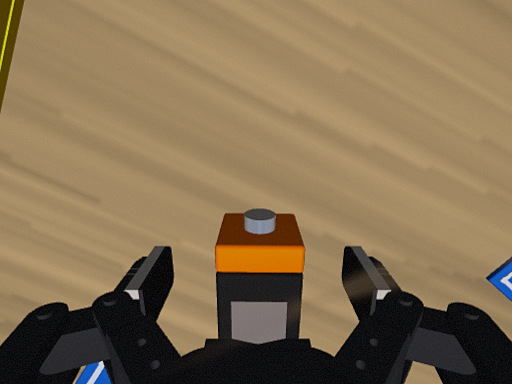

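```bash
python3 -m pendant '[[0,0,0,0,0.5],[0,0,0,0,0.5],[0,0,0,0,0.5],[0,0,0,0,0.5]]' 20;  python3 -m pendant '[[0,0,0,0,0.5],[0,0,-0.3,0,0.5],[0,0,-0.6,0,0.5],[0,0,-0.6,0,0.5]]'; python3 -c "
from h import *
to(.504,.369,.005,26.2); snap('wrist','w3')"
```

```text
clock: 4.25
position: [0.5029, 0.3709, 0.0089]
ee_rot: [0.974, 0.227, 0.001, -0.0]
ft_force: [-1.2, -2.1, 6.2]
grip_width: 0.529
clock: 4.75
position: [0.5028, 0.3711, 0.0331]
ee_rot: [0.974, 0.227, 0.001, -0.0]
ft_force: [-0.0, 0.9, -0.4]
grip_width: 0.527
t 4.75 pos [0.5028 0.3711 0.0331] yaw 26.25 F [-0.   0.9 -0.4] w 0.527 j [-0.05  0.65 -0.9   1.61  0.55  1.15 -2.19]
ROW [0.001 0.061 0.703] 0.008
```

View pics/w3.png

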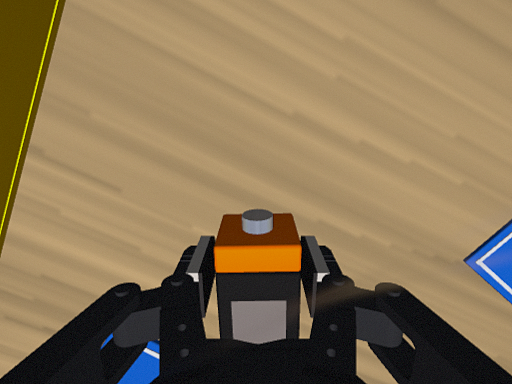

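```bash
python3 -c "
from h import *
v=snap('side','s3'); crop(v,110,210,250,320,5,'s3c')"
```

```text
(no output)
```

View pics/s3c.png

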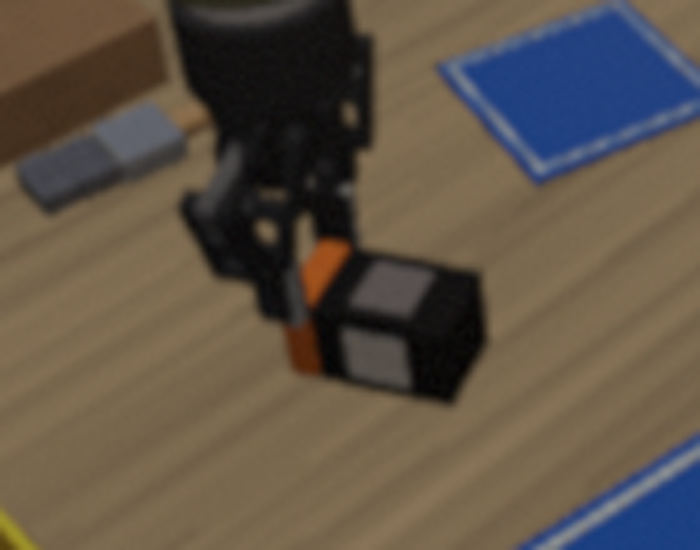

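```bash
python3 -m pendant '[[0,0,0,0,0.48],[0,0,0,0,0.48]]' 20;  python3 -m pendant '[[0,0,0,0,0.474],[0,0,0,0,0.474]]'; python3 -c "
from h import *
v=snap('side','s4'); crop(v,110,210,250,320,5,'s4c')"
```

```text
clock: 5.1
position: [0.5021, 0.3703, 0.0312]
ee_rot: [0.974, 0.227, -0.0, 0.0]
ft_force: [-0.4, -0.3, -0.8]
grip_width: 0.536
clock: 5.35
position: [0.5022, 0.3705, 0.0315]
ee_rot: [0.974, 0.227, -0.0, 0.0]
ft_force: [1.0, 0.2, -1.6]
grip_width: 0.532
```

View pics/s4c.png

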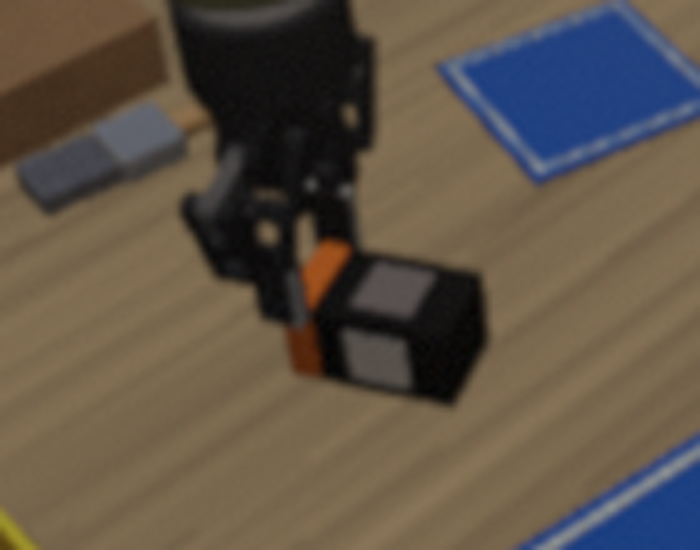

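```bash
python3 -m pendant '[[0,0,0,0,0.468],[0,0,0,0,0.468]]' 20;  python3 -m pendant '[[0,0,0,0,0.464],[0,0,0,0,0.464]]'; python3 -c "
from h import *
v=snap('side','s5'); crop(v,110,210,250,320,5,'s5c')"
```

```text
clock: 5.65
position: [0.5022, 0.3705, 0.0316]
ee_rot: [0.974, 0.227, 0.0, 0.0]
ft_force: [0.5, -0.6, -0.9]
grip_width: 0.527
clock: 5.9
position: [0.5023, 0.3705, 0.0316]
ee_rot: [0.974, 0.227, 0.0, 0.0]
ft_force: [0.1, 0.7, -0.7]
grip_width: 0.534
```

View pics/s5c.png

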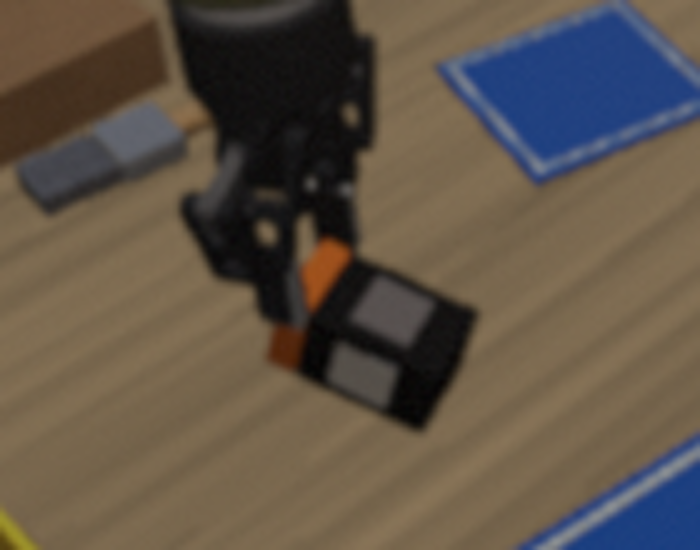

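```bash
python3 -m pendant '[[0,0,-0.2,0,0.464],[0,0,-0.4,0,0.464],[0,0,-0.6,0,0.464],[0,0,-0.8,0,0.464],[0,0,-0.8,0,0.464]]' 20; python3 -c "
from h import *
v=snap('side','s6'); crop(v,110,190,250,300,5,'s6c')"
```

```text
clock: 6.58
position: [0.5026, 0.3708, 0.0645]
ee_rot: [0.974, 0.227, 0.001, -0.0]
ft_force: [0.4, -0.4, -1.8]
grip_width: 0.536
```

View pics/s6c.png

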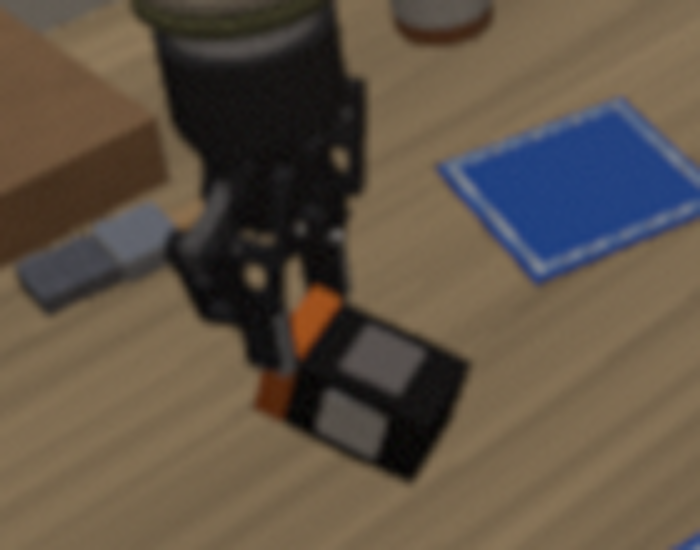

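```bash
python3 -m pendant '[[0,0,-0.3,0,0.464],[0,0,-0.3,0,0.462],[0,0,-0.3,0,0.462]]' 20; python3 -c "
from h import *
v=snap('side','s7'); crop(v,110,190,250,300,5,'s7c')"
```

```text
clock: 7.0
position: [0.5023, 0.3706, 0.0757]
ee_rot: [0.974, 0.227, 0.0, -0.0]
ft_force: [-0.2, 0.6, -0.3]
grip_width: 0.539
```

View pics/s7c.png

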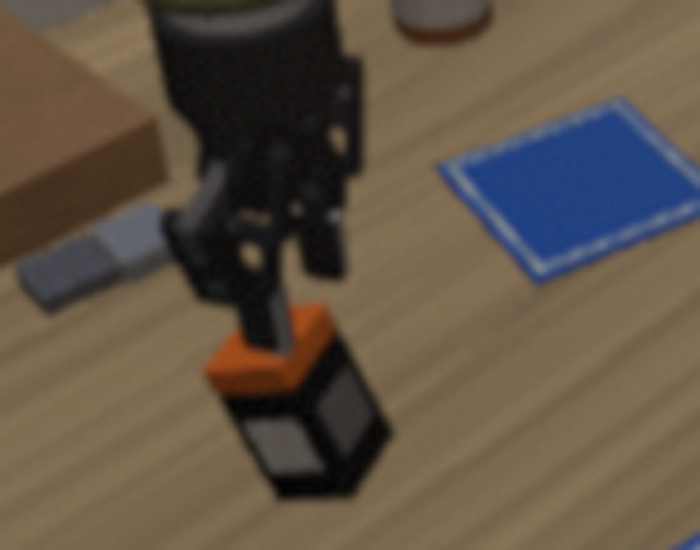

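```bash
python3 -c "
from h import *
v=snap('wrist','w7')"
```

```text
(no output)
```

View pics/w7.png

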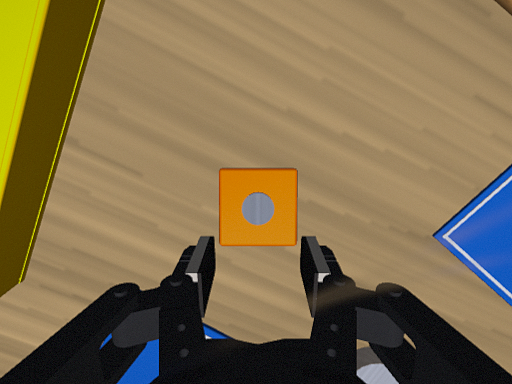

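```bash
python3 -c "
from h import *
v=load('w7'); P=pts(v); m=cv2.inRange(cv2.cvtColor(v['p'],cv2.COLOR_RGB2HSV),(8,150,120),(22,255,255))>0
m=cv2.erode(m.astype('u1'),np.ones((5,5)))>0
q=P[m]; c=q.mean(0); n=np.linalg.svd(q-c,full_matrices=0)[2][2]; n*=np.sign(n[2]); print(c,n,np.degrees(np.arccos(n[2])),m.sum())
for w in (170,190,225,242): print(w,P[w,225:290][m[w,225:290]].mean(0))
o=c-n*.084; print('base',o)
a=n; x=np.array([np.cos(.457),np.sin(.457),0]); print('n along x',n@x)
g=Ro.from_quat(v['R']).apply([0,0,1]); print('cam axis',g)
"
```

```text
[0.5187792  0.37886017 0.08703379] [0.19259298 0.09378509 0.97678672] 12.369426705309948 4328
170 [0.53657448 0.38792962 0.08085387]
190 [0.52657146 0.38306288 0.08410185]
225 [0.50893421 0.37445438 0.08967927]
242 [0.50035472 0.37010056 0.09234716]
base [0.50260139 0.37098222 0.00498371]
n along x 0.2142125615144111
cam axis [-0.27476358 -0.13427539 -0.95208986]
```

```bash
python3 -m pendant '[[0,0,0,0,0.46],[0,0,0,0,0.458],[0,0,0,0,0.456],[0,0,0,0,0.45],[0,0,0,0,0.44]]' 20; python3 -m pendant '[[0,0,0,0,0.3],[0,0,0,0,0.1],[0,0,0,0,0]]' ;python3 -c "
from h import *
v=snap('wrist','w8'); P=pts(v); m=cv2.inRange(cv2.cvtColor(v['p'],cv2.COLOR_RGB2HSV),(8,150,120),(22,255,255))>0
m=cv2.erode(m.astype('u1'),np.ones((5,5)))>0
q=P[m]; c=q.mean(0); n=np.linalg.svd(q-c,full_matrices=0)[2][2]; n*=np.sign(n[2]); print(c,n,m.sum())
to(*c,26)"
```

```text
clock: 7.72
position: [0.5023, 0.3705, 0.0756]
ee_rot: [0.974, 0.227, 0.0, 0.0]
ft_force: [0.6, -0.2, -0.6]
grip_width: 0.563
clock: 8.1
position: [0.5022, 0.3705, 0.0756]
ee_rot: [0.974, 0.227, 0.0, 0.0]
ft_force: [0.7, 0.2, 0.0]
grip_width: 0.999
[0.49995942 0.36960039 0.08405943] [-0.15151569 -0.07718271  0.98543687] 3236
t 8.15 pos [0.5022 0.3705 0.0756] yaw 26.25 F [ 0.5 -0.5 -0.4] w 1.002 j [-0.03  0.61 -0.93  1.57  0.51  1.22 -2.16]
ROW [-0.061 -0.005 -0.211] 0.042
```

View pics/w8.png

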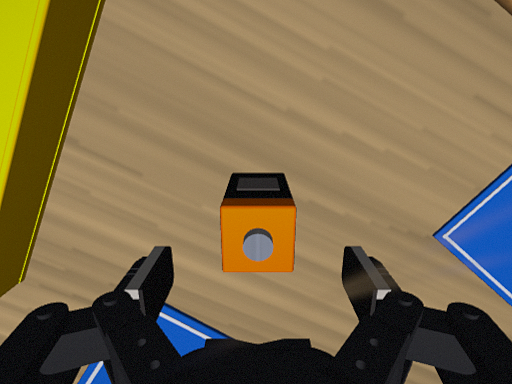

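```bash
python3 -c "
from h import *
v=load('w8'); k=onz(v,[(258,244)],.092)[0]; e=onz(v,[(221,207),(295,207),(294,271),(222,271)],.084); print(k,e,e.mean(0)); a=e[0]-e[3]; print(np.degrees(np.arctan2(a[1],a[0])))
to(*e.mean(0)[:2],.035,26)"
```

```text
[0.49924205 0.36892179 0.092     ] [[0.50765236 0.3974729  0.084     ]
 [0.52700208 0.3581829  0.084     ]
 [0.4883922  0.33798321 0.084     ]
 [0.46810809 0.37914549 0.084     ]] [0.49778868 0.36819612 0.084     ]
24.86610395649098
t 8.15 pos [0.5022 0.3705 0.0756] yaw 26.25 F [ 0.5 -0.5 -0.4] w 1.002 j [-0.03  0.61 -0.93  1.57  0.51  1.22 -2.16]
ROW [-0.125  0.002  1.015] 0.042
```

```bash
python3 -m pendant '[[-0.12,0,0.5,0,0],[-0.12,0,1,0,0],[-0.12,0,1,0,0.5],[-0.12,0,1,0,0.6],[-0.12,0,1,0,0.6]]' 35; python3 -m pendant '[[0,0,0,0,0.6],[0,0,-0.8,0,0.6],[0,0,-1.6,0,0.6],[0,0,-1.6,0,0.6]]';python3 -c "
from h import *
to(.582,.130,.09)
v=snap('wrist','w9')
"
```

```text
clock: 8.78
position: [0.4983, 0.3688, 0.0363]
ee_rot: [0.974, 0.227, 0.0, -0.0]
ft_force: [-0.7, 0.7, -1.1]
grip_width: 0.531
clock: 9.28
position: [0.4989, 0.3695, 0.1022]
ee_rot: [0.974, 0.227, 0.002, -0.001]
ft_force: [0.4, -0.4, -1.4]
grip_width: 0.533
t 9.28 pos [0.4989 0.3695 0.1022] yaw 26.25 F [ 0.4 -0.4 -1.4] w 0.533 j [-0.01  0.57 -0.95  1.56  0.48  1.25 -2.15]
ROW [-0.787  6.29   0.299] 0
```

View pics/w9.png

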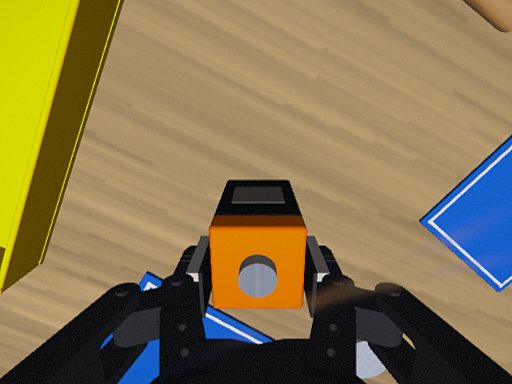

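```bash
python3 -m pendant '[[-0.4,3.1,0,0,0.6],[-0.79,6.3,0,0,0.6],[-0.79,6.3,0,0,0.6],[-0.79,6.3,0,0,0.6],[-0.79,6.3,0,0,0.6]]'; python3 -c "
from h import *
to(.582,.130,.040)
v=snap('top','t10');crop(v,180,140,280,220,6,'t10c')
"
```

```text
clock: 9.95
position: [0.5824, 0.1213, 0.0977]
ee_rot: [0.975, 0.223, -0.001, 0.001]
ft_force: [0.5, 1.1, -2.2]
grip_width: 0.531
t 9.95 pos [0.5824 0.1213 0.0977] yaw 25.73 F [ 0.5  1.1 -2.2] w 0.531 j [ 0.43  0.51 -0.93  1.63  0.44  1.22 -1.71]
ROW [ 0.091 -0.202  1.442] 0
```

View pics/t10c.png

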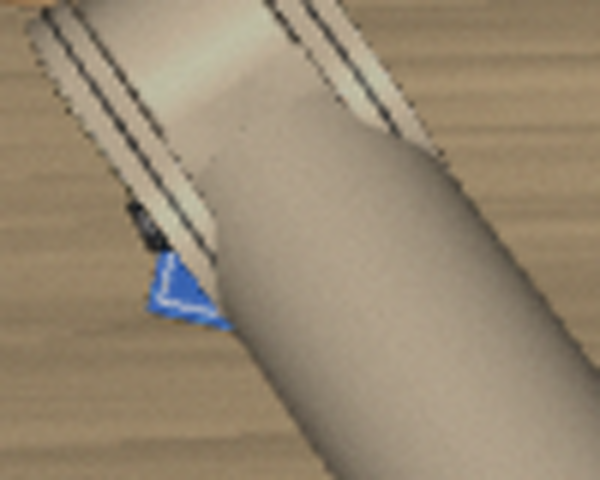

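```bash
python3 -m pendant '[[0,0,0.4,0,0.6],[0,0,0.4,0,0.6]]'; python3 -c "
from h import *
to(.582,.130,.040)
"
```

```text
clock: 10.25
position: [0.5792, 0.1298, 0.0816]
ee_rot: [0.974, 0.228, -0.002, -0.0]
ft_force: [-0.1, -0.1, -1.5]
grip_width: 0.533
t 10.25 pos [0.5792 0.1298 0.0816] yaw 26.42 F [-0.1 -0.1 -1.5] w 0.533 j [ 0.42  0.53 -0.92  1.65  0.45  1.19 -1.72]
ROW [0.068 0.029 1.04 ] 0
```

```bash
python3 -m pendant '[[0.06,0.03,0.5,0,0.6],[0.06,0.03,0.9,0,0.6],[0.06,0.03,1,0,0.6],[0.06,0.03,1,0,0.6]]'; python3 -m pendant '[[0,0,0,0,0.6]]'; python3 -c "
from h import *
to(.582,.130,.040)
v=snap('side','s11');crop(v,180,180,280,260,6,'s11c')
"
```

```text
clock: 10.75
position: [0.5836, 0.1286, 0.0433]
ee_rot: [0.974, 0.227, -0.0, -0.0]
ft_force: [0.2, 0.4, -0.9]
grip_width: 0.532
clock: 10.88
position: [0.5841, 0.1285, 0.0442]
ee_rot: [0.974, 0.227, 0.0, 0.0]
ft_force: [1.0, -0.1, -0.9]
grip_width: 0.532
t 10.88 pos [0.5841 0.1285 0.0442] yaw 26.25 F [ 1.  -0.1 -0.9] w 0.532 j [ 0.4   0.58 -0.89  1.67  0.49  1.13 -1.75]
ROW [-0.032 -0.056  0.105] 0
```

View pics/s11c.png

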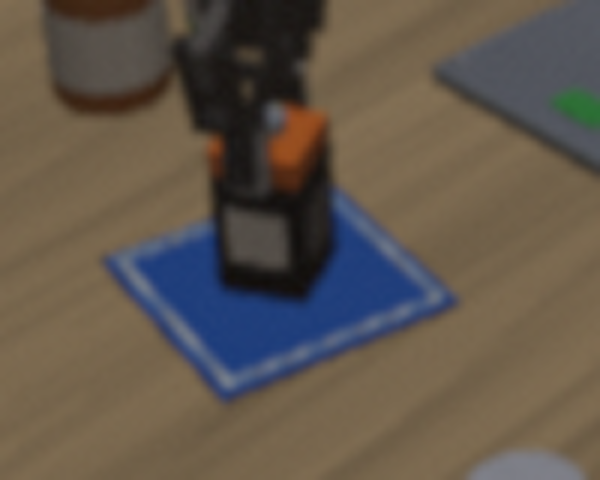

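Nearly down on the pad, and centred. I'll lower in small steps until I feel contact.

```bash
python3 -m pendant '[[0,0,0.05,0,0.6],[0,0,0.1,0,0.6],[0,0,0.1,0,0.6]]'; python3 -m pendant '[[0,0,0.04,0,0.6],[0,0,0.04,0,0.6]]'
```

```text
clock: 11.3
position: [0.5842, 0.1285, 0.0401]
ee_rot: [0.974, 0.227, 0.0, 0.0]
ft_force: [-0.2, -0.5, 3.5]
grip_width: 0.532
clock: 11.55
position: [0.5845, 0.1286, 0.04]
ee_rot: [0.974, 0.227, 0.001, 0.0]
ft_force: [-5.5, -2.3, 19.2]
grip_width: 0.527
```

```bash
python3 -m pendant '[[0,0,-0.04,0,0.6],[0,0,-0.04,0,0.45],[0,0,-0.04,0,0.42],[0,0,-0.04,0,0.2],[0,0,-0.04,0,0]]'; python3 -m pendant '[[0,0,-0.5,0,0],[0,0,-1.5,0,0],[0,0,-3,0,0],[0,0,-4,0,0]]'; python3 -c "
from h import *
v=snap('side','s12');crop(v,180,180,280,260,6,'s12c'); snap('wrist','w12')
"
```

```text
clock: 12.18
position: [0.5837, 0.1284, 0.0395]
ee_rot: [0.974, 0.227, -0.0, 0.0]
ft_force: [0.7, 0.2, 0.4]
grip_width: 0.971
clock: 12.68
position: [0.5842, 0.1292, 0.204]
ee_rot: [0.974, 0.227, 0.002, 0.0]
ft_force: [0.2, -0.4, -0.4]
grip_width: 1.004
```

View pics/s12c.png

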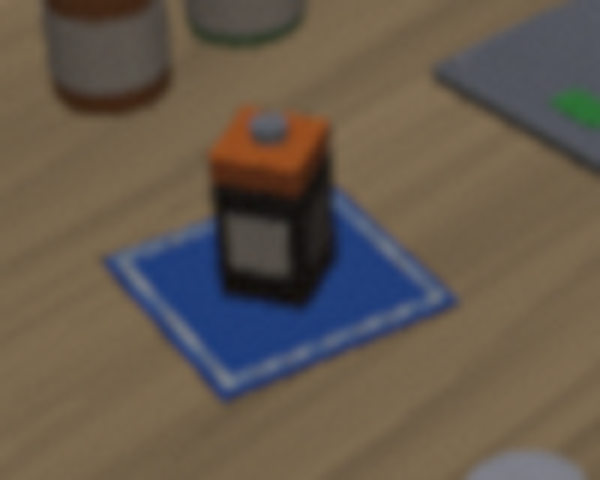

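View pics/w12.png

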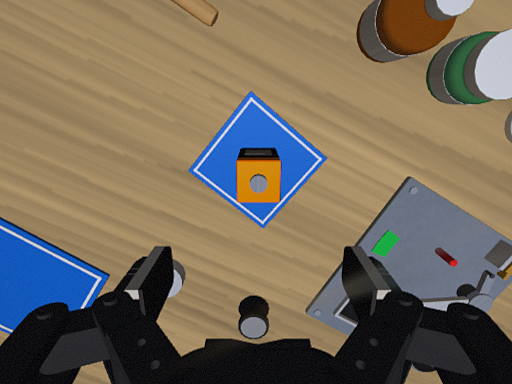

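```bash
python3 -c "
from h import *
to(.488,-.1255,.2,120.4)
"
```

```text
t 12.78 pos [0.5857 0.1298 0.206 ] yaw 26.27 F [-0.6 -0.1 -0.4] w 0.999 j [ 0.45  0.43 -0.98  1.5   0.36  1.4  -1.66]
ROW [-5.017  4.643  0.119] -15.688
```

```bash
python3 -m pendant '[[-5,4.6,0,-15.7,0],[-5,4.6,0,-15.7,0],[-5,4.6,0,-15.7,0],[-5,4.6,0,-15.7,0],[-5,4.6,0,-15.7,0]]';python3 -c "
from h import *
to(.488,-.1255,.2,120.4)
"
```

```text
clock: 13.4
position: [0.4871, -0.1218, 0.2001]
ee_rot: [0.8, 0.6, 0.0, 0.0]
ft_force: [1.7, -0.2, 0.1]
grip_width: 1.004
t 13.4 pos [ 0.4871 -0.1218  0.2001] yaw 73.76 F [ 1.7 -0.2  0.1] w 1.004 j [ 1.2   0.21 -1.15  1.74  0.2   1.32 -0.27]
ROW [-0.083  0.048  0.002] -7.773
```

```bash
python3 -m pendant '[[0,0,0,-7.4,0],[0,0,0,-7.4,0],[0,0,0,-7.4,0],[0,0,0,-7.4,0],[0,0,0,-7.4,0]]';python3 -c "
from h import *
to(.488,-.1255,.2,120.4)
snap('wrist','w13'); to(.488,-.1255,.2,120.4)
v=snap('top','t13'); crop(v,270,145,365,240,6,'t13c')
"
```

```text
clock: 14.02
position: [0.4879, -0.12, 0.2]
ee_rot: [0.516, 0.857, 0.0, 0.0]
ft_force: [0.5, 0.2, -0.6]
grip_width: 1.004
t 14.03 pos [ 0.4879 -0.12    0.2   ] yaw 117.9 F [ 0.5  0.2 -0.6] w 1.004 j [ 1.29  0.27 -1.28  1.74  0.26  1.34  0.44]
ROW [-0.123 -0.063 -0.001] -0.417
t 14.07 pos [ 0.488  -0.12    0.1999] yaw 117.82 F [-0.1  0.2 -0.1] w 1.002 j [ 1.29  0.27 -1.28  1.74  0.26  1.34  0.44]
ROW [-0.122 -0.063 -0.003] -0.43
```

View pics/w13.png

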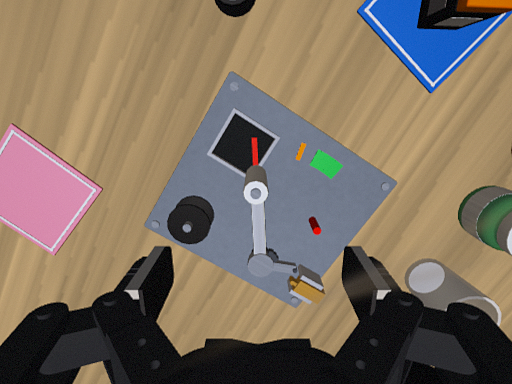

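View pics/t13.png

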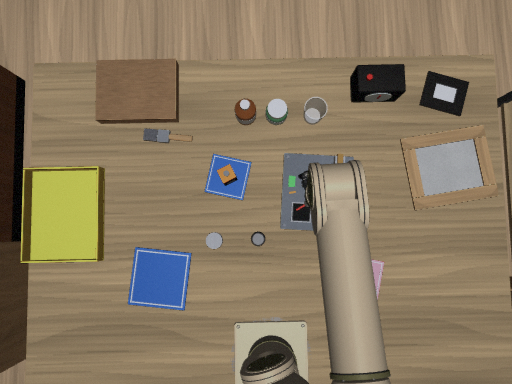

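```bash
python3 -c "
from h import *
v=load('w13'); r=onz(v,[(256,191)],.111)[0]; p=onz(v,[(261,264)],.042)[0]; g=onz(v,[(326,164)],.012)[0]; t=onz(v,[(254,140)],.036)[0]
print('roller',r,'pivot',p,np.linalg.norm((r-p)[:2]),'green',g,'tip',t)
a0=np.arctan2(*(r-p)[[1,0]]); ag=np.arctan2(*(g-p)[[1,0]]); print(np.degrees(a0),np.degrees(ag),a0-ag)
for q in (.3,.62): print(q,p[:2]+.12*np.array([np.cos(a0-q),np.sin(a0-q)]),np.degrees(a0-q))
to(r[0],r[1],.075,np.degrees(a0))
"
```

```text
roller [ 0.48860979 -0.12392424  0.111     ] pivot [ 0.54989016 -0.22705125  0.042     ] 0.11996026326824642 green [ 0.56373469 -0.07976229  0.012     ] tip [ 0.4691594  -0.09237651  0.036     ]
120.71972661349167 84.6302213743939 0.6298806918379996
0.3 [ 0.5218136  -0.11038203] 103.53099275956698
0.62 [ 0.55993913 -0.10747275] 85.19634331538063
t 14.12 pos [ 0.488  -0.12    0.1999] yaw 117.71 F [-0.5 -0.  -0.5] w 0.998 j [ 1.29  0.27 -1.28  1.74  0.26  1.34  0.44]
ROW [-0.095 -0.034  3.122] -0.502
```

```bash
python3 -m pendant '[[-0.1,-0.04,1,0,0],[-0.1,-0.04,2,0,0],[-0.1,-0.04,2.8,0,0],[-0.1,-0.04,3.1,0,0],[-0.1,-0.04,3.1,0,0]]';python3 -c "
from h import *
to(.4886,-.1239,.075,120.4)
snap('wrist','w14')
"
```

```text
clock: 14.75
position: [0.4886, -0.1241, 0.0759]
ee_rot: [0.516, 0.856, 0.0, -0.0]
ft_force: [-0.4, -0.2, 1.0]
grip_width: 1.002
t 14.75 pos [ 0.4886 -0.1241  0.0759] yaw 117.82 F [-0.4 -0.2  1. ] w 1.002 j [ 1.16  0.42 -1.16  1.88  0.43  1.12  0.32]
ROW [0.004 0.003 0.023] -0.43
```

View pics/w14.png

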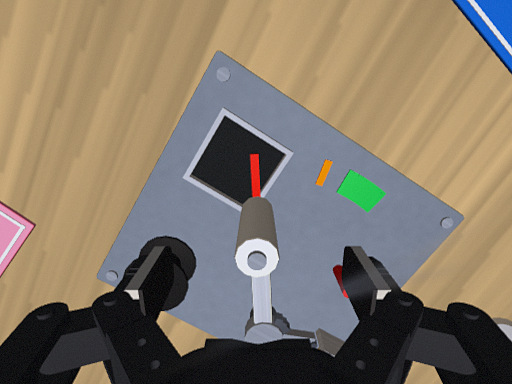

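```bash
python3 -m pendant '[[0,0,0,0,0.5],[0,0,0,0,0.8],[0,0,0,0,0.9],[0,0,0,0,0.9],[0,0,0,0,0.9]]' 40;python3 -c "
from h import *
to(.4886,-.1239,.075,120.4)
p=np.array([.5499,-.2271]); a0=np.radians(120.6)
for q in (.15,.3,.45,.6,.62): to(*(p+.12*np.array([np.cos(a0-q),np.sin(a0-q)])),.075,117.8-np.degrees(q))
"
```

```text
clock: 15.42
position: [0.4885, -0.1245, 0.0762]
ee_rot: [0.516, 0.857, 0.0, 0.0]
ft_force: [-3.0, -0.8, 5.4]
grip_width: 0.251
t 15.43 pos [ 0.4885 -0.1245  0.0762] yaw 117.87 F [-3.  -0.8  5.4] w 0.251 j [ 1.16  0.42 -1.16  1.88  0.43  1.12  0.32]
ROW [0.013 0.009 0.029] -0.422
t 15.43 pos [ 0.4885 -0.1245  0.0762] yaw 117.87 F [-3.  -0.8  5.4] w 0.251 j [ 1.16  0.42 -1.16  1.88  0.43  1.12  0.32]
ROW [0.    0.464 0.029] 1.443
t 15.43 pos [ 0.4885 -0.1245  0.0762] yaw 117.87 F [-3.  -0.8  5.4] w 0.251 j [ 1.16  0.42 -1.16  1.88  0.43  1.12  0.32]
ROW [-0.079  0.906  0.029] 2.876
t 15.43 pos [ 0.4885 -0.1245  0.0762] yaw 117.87 F [-3.  -0.8  5.4] w 0.251 j [ 1.16  0.42 -1.16  1.88  0.43  1.12  0.32]
ROW [-0.223  1.332  0.029] 4.308
t 15.43 pos [ 0.4885 -0.1245  0.0762] yaw 117.87 F [-3.  -0.8  5.4] w 0.251 j [ 1.16  0.42 -1.16  1.88  0.43  1.12  0.32]
ROW [-0.43   1.731  0.029] 5.741
t 15.43 pos [ 0.4885 -0.1245  0.0762] yaw 117.87 F [-3.  -0.8  5.4] w 0.251 j [ 1.16  0.42 -1.16  1.88  0.43  1.12  0.32]
ROW [-0.462  1.782  0.029] 5.932
```

```bash
python3 -m pendant '[[0,0.23,0,0.7,0.9],[0,0.46,0,1.4,0.9],[-0.04,0.69,0,2.2,0.9],[-0.08,0.91,0,2.9,0.9],[-0.08,0.91,0,2.9,0.9]]';python3 -c "
from h import *
p=np.array([.5499,-.2271]); a0=np.radians(120.6)
for q in (.3,.45,.6,.62): to(*(p+.12*np.array([np.cos(a0-q),np.sin(a0-q)])),.075,117.8-np.degrees(q))
snap('wrist','w15')"
```

```text
clock: 16.05
position: [0.5219, -0.1109, 0.0761]
ee_rot: [0.64, 0.768, -0.001, -0.0]
ft_force: [-6.0, -2.5, 8.2]
grip_width: 0.251
t 16.05 pos [ 0.5219 -0.1109  0.0761] yaw 100.4 F [-6.  -2.5  8.2] w 0.251 j [ 1.01  0.45 -1.06  1.81  0.43  1.14 -0.02]
ROW [0.013 0.006 0.027] -0.036
t 16.05 pos [ 0.5219 -0.1109  0.0761] yaw 100.4 F [-6.  -2.5  8.2] w 0.251 j [ 1.01  0.45 -1.06  1.81  0.43  1.14 -0.02]
ROW [0.003 0.455 0.026] 1.397
t 16.05 pos [ 0.5219 -0.1109  0.0761] yaw 100.4 F [-6.  -2.5  8.2] w 0.251 j [ 1.01  0.45 -1.06  1.81  0.43  1.14 -0.02]
ROW [-0.074  0.898  0.026] 2.829
t 16.05 pos [ 0.5219 -0.1109  0.0761] yaw 100.4 F [-6.  -2.5  8.2] w 0.251 j [ 1.01  0.45 -1.06  1.81  0.43  1.14 -0.02]
ROW [-0.089  0.956  0.026] 3.02
```

View pics/w15.png

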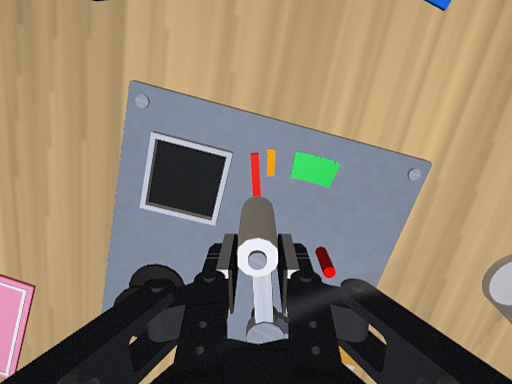

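```bash
python3 -m pendant '[[0,0.24,0,0.75,0.9],[0,0.46,0,1.4,0.9],[-0.03,0.7,0,2.2,0.9],[-0.09,0.96,0,3,0.9],[-0.09,0.96,0,3,0.9]]';python3 -m pendant '[[0,0,0,0,0.9],[0,0,0,0,0.9]]';python3 -c "
from h import *
p=np.array([.5499,-.2271]); a0=np.radians(120.6)
for q in (.62,): to(*(p+.12*np.array([np.cos(a0-q),np.sin(a0-q)])),.075,117.8-np.degrees(q))
from workcell import manip
d=manip.get_obs()['position'][:2]-p; print('q est',a0-np.arctan2(d[1],d[0]),np.hypot(*d))
snap('wrist','w16'); v=snap('side','s16'); crop(v,180,130,380,250,4,'s16c')"
```

```text
clock: 16.73
position: [0.5603, -0.108, 0.0761]
ee_rot: [0.753, 0.658, -0.001, 0.0]
ft_force: [-6.3, -3.8, 8.4]
grip_width: 0.252
clock: 16.98
position: [0.5599, -0.108, 0.0761]
ee_rot: [0.752, 0.659, -0.001, 0.0]
ft_force: [-6.1, -4.3, 7.3]
grip_width: 0.247
t 16.98 pos [ 0.5599 -0.108   0.0761] yaw 82.43 F [-6.1 -4.3  7.3] w 0.247 j [ 0.88  0.5  -0.96  1.72  0.44  1.16 -0.34]
ROW [0.012 0.006 0.028] 0.025
q est 0.6178587847600565 0.11955271092213543
```

View pics/w16.png

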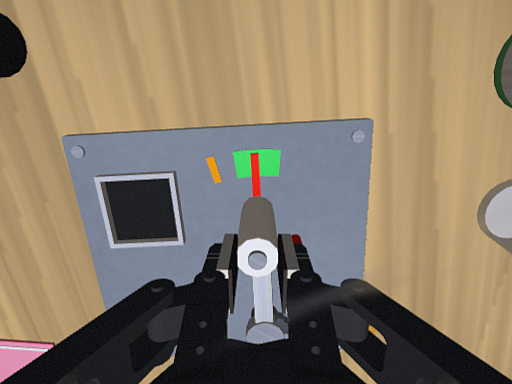

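View pics/s16c.png

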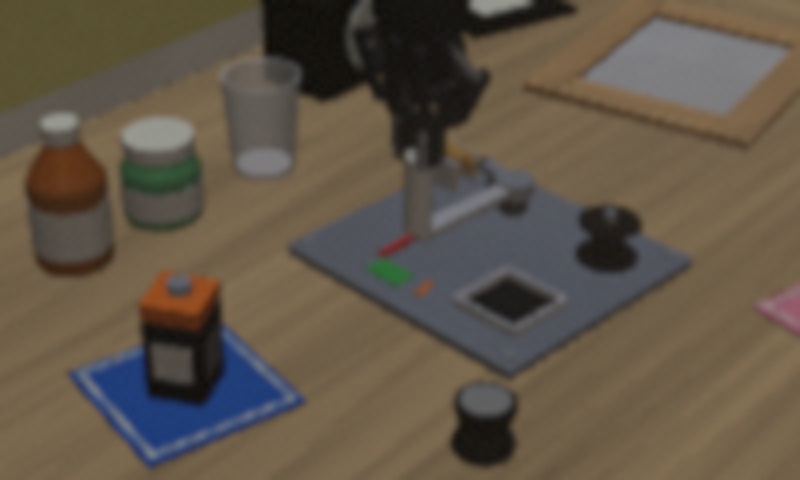

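```bash
python3 -m pendant '[[0,0,0,0,0.9],[0,0,0,0,0.9],[0,0,0,0,0.9],[0,0,0,0,0.9]]' && python3 -c "
from workcell import hand_in
print(hand_in())"
```

```text
clock: 17.58
position: [0.5599, -0.108, 0.0761]
ee_rot: [0.752, 0.659, -0.001, 0.0]
ft_force: [-5.6, -3.6, 7.0]
grip_width: 0.25
the job is handed in; nothing more can be done
None
```

The cassette is standing upright, cap up, near the middle of the smaller blue pad (top view pixel 228,177), and I have let go of it. The gripper is holding the tensioner arm by its roller at about 0.62 rad, past the click and short of the stop. I handed the job in at 17.6 s.

- **Cassette:** I gripped it lightly by the cap end and lifted it, then eased the grip so it swung down upright. I set it on the table, regripped it and carried it to the pad. The last side picture shows it upright on the pad after release. Pressing it down onto the pad peaked at 19 N at the wrist; I backed off before opening.
- **Tensioner arm:** The last wrist picture shows the red pointer near the middle of the green band. The tool stayed at the same position to 0.1 mm over the last 0.6 s. The force along the bench was about 7 N, in line with the spring. There is also a steady upward force of about 7 N on the tool while it grips the roller, which I did not track down.
- **Other things on the bench:** I did not touch any of them, and those visible in the last pictures look unmoved. I did not measure them again at the end.

No check failed. Positions from the top and wrist cameras agreed to about 3 mm.

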